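# Square up the splash guard wing on the toaster's side

## Task

I am about to fry in the open casserole on the hob. Fold the splash guard's wing that is on the toaster's side forward, towards yourself, until it stands at a right angle to the guard's back panel, so that the toaster is shielded, and let go of it there. Leave the other wing as it is and do not shift the casserole.

Things in the scene. Friction and masses are not known exactly. Their poses are not given: they have to be found in the camera images.
- guard: the folding splash guard that stands on the hob round the casserole: an upright aluminium back panel 270 mm wide, 5 mm thick (hem on top 10 mm) and 170 mm high on a heavy foot that does not move, with a hinged wing at each end. Origin: on the hob, in the plane of the panel, half way along it. x points away from the robot, square to the panel; y along the panel to the robot's left; z up.
- wing_left_grip (a point): point on top of the guard's left wing (+ y), 120 mm from its hinge line, 60 mm from its free end. The wing is a stiff upright aluminium sheet 180 mm long, 5 mm thick, its top edge a rolled hem 10 mm thick and high, topped at z = 170 mm; its foot is 4 mm clear of the hob. Axes turn with the wing: z up, y along the wing (away from the hinge), x square to the sheet.
- wing_left (a joint): angle of the left wing about its vertical hinge, which stands at x = 0, y = +135 mm in the guard's frame. 0 = spread out in line with the back panel; grows as the wing folds towards the robot; 1.57 = square to the panel; stops at 0 and 2.0. Starts at 0.2 to 0.8. Stiff hinge (0.25 N m, about 2 N at the grip point): the wing stays where it is left.
- wing_right_grip (a point): point on top of the guard's right wing (- y), 120 mm from its hinge line, 60 mm from its free end. The wing is a stiff upright aluminium sheet 180 mm long, 5 mm thick, its top edge a rolled hem 10 mm thick and high, topped at z = 170 mm; its foot is 4 mm clear of the hob. Axes turn with the wing: z up, y along the wing (towards the hinge), x square to the sheet.
- wing_right (a joint): angle of the right wing about its vertical hinge, which stands at x = 0, y = -135 mm in the guard's frame. 0 = spread out in line with the back panel; grows as the wing folds towards the robot; 1.57 = square to the panel; stops at 0 and 2.0. Starts at 0.2 to 0.8. Stiff hinge (0.25 N m, about 2 N at the grip point): the wing stays where it is left.
- toaster_front (a point): middle of the long face, towards the robot, of the two-slot toaster, 100 mm up. The toaster is 264 mm wide (y), 172 mm deep, 187 mm high and does not move. It stands on the worktop left or right of the guard, with an electric kettle on the other side. This point's y in the guard's frame tells the side (+ left, - right).
- casserole: the open dark blue casserole (not the lidded one at the back right), 198 mm across and 80 mm high with two side handles (261 mm over these, pointing towards and away from the robot), 2.2 kg, loose, standing in front of the back panel between the hinge lines. Origin: centre of its underside. About 25 to 40 mm lie between its wall and a wing that stands square.

How it is judged (in metres and radians):
At the end, for the whole second after the job is handed in: The wing on the toaster's side stands square to the back panel within 10 degrees; the other wing's grip point and the casserole are within 20 mm of where they started (((y of toaster_front in the frame of guard above 0 m and value of joint wing_left between 1.395 and 1.746 rad and distance of each of wing_right_grip, casserole from where it was at the start of the episode below 0.02 m) or (y of toaster_front in the frame of guard below 0 m and value of joint wing_right between 1.395 and 1.746 rad and distance of each of wing_left_grip, casserole from where it was at the start of the episode below 0.02 m))); the robot touches nothing.
It fails at once if the other wing is swung by 20 mm or more at its grip point ((y of toaster_front in the frame of guard above 0 m and distance of wing_right_grip from where it was at the start of the episode above 0.02 m) or (y of toaster_front in the frame of guard below 0 m and distance of wing_left_grip from where it was at the start of the episode above 0.02 m)).
It fails at once if the casserole is shifted 20 mm or more, or tipped (distance of casserole from where it was at the start of the episode above 0.02 m or angle between casserole's own z axis and vertical above 0.2 rad).
It also fails if it takes over 34 s, if anything falls off the work surface, if the arm or the gripper's body presses on something with over 40 N, if the wrist force passes 120 N, or if a joint passes its speed limit or range.

## Robot

A 6-joint arm with a two-finger parallel gripper is mounted at the origin on a cart in front of the work surface, level with it; the furniture and walls round the work are solid. World frame = base frame: x ahead of the robot, y to its left, z up, the work surface at z = 0. Lengths are in m, angles in degrees, forces in N, time in s.
With the tool pointing down it reaches from about 0.35 to 0.725 m from the base axis. Payload 6 kg.
Tool frame: the origin (TCP) lies at the very end of the fingers, on their centre line; the grasp point (between the pads) lies 19 mm behind it (bot.pinch_z is the distance from the TCP to the grasp point, in m); z points along the fingers, y is the line along which they close (so a half turn about z gives the same grasp; the last joint's range is limited). The gripper opens to 85 mm and grips with 20 to 120 N. Pads are 22 mm wide; open, the fingers measure 114 mm over their backs; the gripper's body (76 mm by 85 mm) begins 54 mm behind the grasp point. The pads swing forward as they close: fully open they stand 13 mm farther back than shut.
Start: joints at [-44.994, 2.303, 4.859, 0, -92.561, -19.12], TCP at [0.262, -0.54, 0.193] pointing down, gripper open.
Joint ranges: [-146.85, 146.85], [-73.84, 115.35], [-62.03, 85.46], [-188.31, 113.3], [-161.28, -10.13], [-171.36, 171.36]. Speed limits (degrees/s): [147.25, 147.25, 172.46, 180, 180, 180].

## Interface

Orientations are given as a 3x3 rotation matrix whose columns are the frame's x, y, z axes.
In Python, from workcell import bot gives the robot as it stands.
- The arm moves only by the tool play_rows, never from a script. Its argument "plan" is a list of rows, each an object of numbers: "x", "y", "z": the shift along the tool's x, y, z normalised to -1 to 1, where 1 is 0.1 m; "roll": the turn about the tool's z normalised to -1 to 1, where 1 is 2 pi rad. In form: [{"x": .., "y": .., "z": .., "roll": ..}, ...]. A call has 1 to 8 rows; each row is the pose to reach, as a shift and turn from the pose commanded when the call began, along the tool's axes at that moment, turning the shorter way round; what a row does not reach only later rows make up. A row lasts 1/12 s, in which the tool goes at most 41.7 mm and 7.16 degrees, less where a joint would pass 70% of its speed; a pose out of reach is approached as far as the arm can. A call with a number of a shift or a turn outside -1 to 1 is refused whole. A call with a gripper value outside its range is refused whole. "fingers" is the opening, from -1 (shut) to 1 (fully open), set as the call begins (left out, the last holds). The fingers move at their own pace and stop on an object; the grip force is fixed at half the most. Time passes only in rows, so rows that repeat a pose let the fingers close. It gives the time, the measured TCP pose, the force, the opening and the grip force at its end, in the units of the state.
- bot.get_obs(): the state, without advancing time (a new reading comes with each control period).
- bot.get_image(name): name is "side" or "top"; returns a dict with "img" (384x512x3 uint8, blue, green, red), "camera_matrix" (3x3 intrinsics, pixels), "k1" (the pictures are not rectified: a ray, as slopes to the right and down, at radius r is drawn at 1 + k1 r^2 times it, then the intrinsics apply), "position" and "rotation" of the camera in the world. Camera axes: x right, y down, z forward; pixel columns grow to the right and rows downward; lengths in m; the calibration is good to about 2 mm. A picture is of the moment at which its call begins. There is no depth.
- bot.sign_off(): hands the job in; it is judged then, once.
Trained networks look in the newest picture that a camera, given by its name, has taken for a name from the list of things; names that differ only in an ending like _2 or _b are one class to them, and where a whole thing is asked for, a point or a joint stands for the part that bears it (a point fixed in the world has none). Each returns a list of dicts, best first, with "score" (0 to 1); they miss things now and then, are a little off and sometimes report something else, mostly with a low value. They report only what shows in the picture. A call takes as long as a camera call.
- bot.search_frame(camera, query): "position" ([x, y, z] in m, in the coordinates of the camera as it stood for that picture, good to about 4 mm: the middle of the surface that is visible of it).
- bot.tip_of(camera, query): "position" ([x, y, z] in m, in the coordinates of the camera as it stood for that picture, good to about 4 mm: a listed point, or the origin of a listed thing).
The state is a dict: "time": time; "joints": joint angles; "joint_vel": joint speeds; "joint_efforts": joint torques, N m; "eef_pos": TCP position; "eef_rot": TCP orientation; "force": force on the tool from outside, world axes, zero at the start; "ft_torque": the same for the moment, N m; "grip_width": opening from 0.0 (shut) to 1.0 (fully open); "finger_force": force on a finger pad.
Only numpy, scipy, OpenCV 4.12 (cv2) and the standard library are available. Lean on these libraries where they do the work, as an engineer would, in place of code of your own. Each camera call takes 0.05 s, during which the arm holds its last target. There are 200 camera calls.

## Working session

There is one attempt and no reset: what is moved stays moved. The work goes in short steps, Python scripts to look and compute and a tool call to move; the robot and the scene stay as the last step left them, time stands still between calls to the robot, and variables do not carry over. Pictures are saved under pics/ and viewed, at most 10 in all, crops included, and the job is handed in when it is done.

Besides the shell and the picture viewer there is one more tool, called as name(argument=value, ...) on one line, values as JSON. play_rows: Moves the arm, as the interface text tells. Its arguments: {"type":"object","properties":{"plan":{"type":"array"},"fingers":{"type":"number"}},"required":["plan"]}

```bash
mkdir -p pics; cat > h.py <<'E'
import numpy as np, cv2
from workcell import bot
def w(c,p): return np.array(c["position"])+np.array(c["rotation"])@np.array(p)
def look(n,qs,save=None):
    c=bot.get_image(n)
    if save: cv2.imwrite(f"pics/{save}.png",c["img"])
    for q in qs:
        for f in ("tip_of",):
            for d in getattr(bot,f)(n,q)[:2]: print(n,q,round(d["score"],2),w(c,d["position"]).round(3), {k:v for k,v in d.items() if k not in("score","position")})
    return c
E
python3 - <<'E'
from h import *
qs=["guard","wing_left_grip","wing_right_grip","toaster_front","casserole"]
for n in("side","top"): c=look(n,qs,n+"0"); print(np.round(c["position"],3))
o=bot.get_obs(); print(o["time"],o["eef_pos"],o["eef_rot"],o["grip_width"])
E
```

```text
side guard 0.91 [ 0.604 -0.067 -0.002] {}
side wing_left_grip 0.83 [0.483 0.149 0.17 ] {}
side wing_right_grip 0.95 [ 0.594 -0.316  0.167] {}
side toaster_front 0.71 [0.672 0.316 0.097] {}
side casserole 0.64 [ 0.461 -0.106 -0.002] {}
[0.457 0.951 0.869]
top guard 0.82 [ 0.603 -0.063  0.001] {}
top guard 0.57 [0.674 0.315 0.101] {}
top wing_left_grip 0.59 [0.485 0.142 0.171] {}
top wing_right_grip 0.96 [ 0.593 -0.311  0.166] {}
top toaster_front 0.89 [0.677 0.312 0.099] {}
top casserole 0.62 [ 0.461 -0.102 -0.004] {}
[ 0.345 -0.152  1.478]
0.6 [ 0.26193778 -0.53975516  0.19347169] [[-8.99672850e-01 -4.36564727e-01 -4.31205437e-05]
 [-4.36564729e-01  8.99672846e-01  8.79677077e-05]
 [ 3.90783985e-07  9.79670668e-05 -9.99999995e-01]] 0.9974971533764648
```

View pics/top0.png

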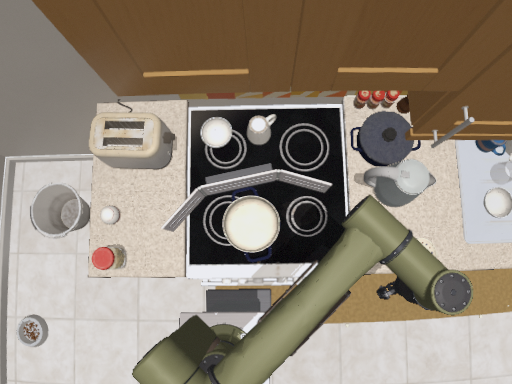

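View pics/side0.png

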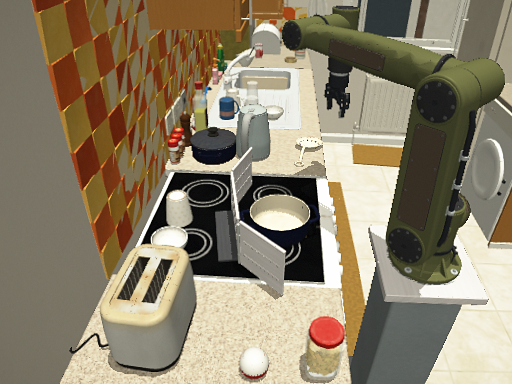

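The toaster is on the left. In the top view, the left wing runs from its hinge at about (202,189) to its free end at (167,228), and the right wing from (277,171) to (330,187). I'll compute the geometry from these.

```bash
cat >> h.py <<'E'
def ray(c,uv,z):
    K=np.array(c["camera_matrix"],float)
    n=cv2.undistortPoints(np.array([[uv]],float),K,np.array([c["k1"],0,0,0,0]))[0,0]
    d=np.array(c["rotation"])@[n[0],n[1],1]; p=np.array(c["position"]); return p+d*(z-p[2])/d[2]
E
python3 - <<'E'
from h import *
c=bot.get_image("top")
for n,uv in dict(Lend=(167,228),Lh=(202,189),Rh=(277,171),Rend=(330,187)).items(): print(n,ray(c,uv,.17).round(3))
im=c["img"][140:280,140:350]; cv2.imwrite("pics/crop.png",cv2.resize(im,None,fx=3.8,fy=3.8,interpolation=cv2.INTER_CUBIC))
E
```

```text
Lend [0.441 0.166 0.17 ]
Lh [0.568 0.052 0.17 ]
Rh [ 0.623 -0.195  0.17 ]
Rend [ 0.567 -0.367  0.17 ]
```

View pics/crop.png

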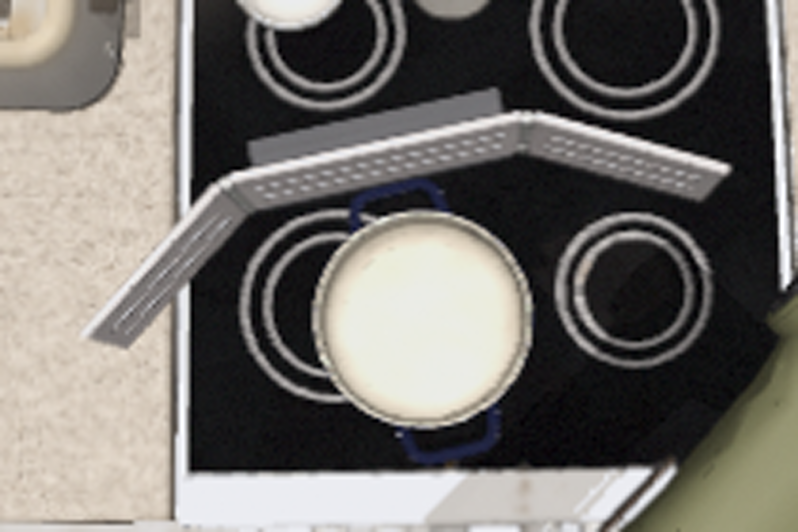

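Estimate: left hinge at about (0.577, 0.067), guard yaw 11°, wing angle about 0.67 rad. The grip is at about (0.484, 0.146) and has to end at about (0.459, 0.044). I'll go above the grip, straddle the hem, and drag it round the arc.

play_rows(plan=[{"x":0,"y":0,"z":-0.3,"roll":0},{"x":0,"y":0,"z":-0.6,"roll":0},{"x":-0.4,"y":0.4,"z":-0.6,"roll":0},{"x":-0.83,"y":0.87,"z":-0.6,"roll":0},{"x":-0.83,"y":0.87,"z":-0.6,"roll":0}], fingers=0.2)

```text
time: 1.07
eef_pos: [0.2989, -0.4241, 0.2535]
eef_rot: [[-0.9, -0.435, 0.0], [-0.435, 0.9, 0.0], [-0.0, 0.0, -1.0]]
force: [0.0, 0.3, -0.1]
grip_width: 0.6
finger_force: 0.0
```

play_rows(plan=[{"x":-0.28,"y":0.29,"z":0,"roll":0},{"x":-0.56,"y":0.58,"z":0,"roll":0},{"x":-0.83,"y":0.87,"z":0,"roll":0},{"x":-0.83,"y":0.87,"z":0,"roll":0}])

```text
time: 1.4
eef_pos: [0.3374, -0.3061, 0.2544]
eef_rot: [[-0.897, -0.442, 0.003], [-0.442, 0.897, 0.0], [-0.003, -0.001, -1.0]]
force: [0.4, -1.1, 0.5]
grip_width: 0.6
finger_force: 0.0
```

play_rows(plan=[{"x":-0.28,"y":0.29,"z":0,"roll":0},{"x":-0.56,"y":0.58,"z":0,"roll":0},{"x":-0.83,"y":0.87,"z":0,"roll":0},{"x":-0.83,"y":0.87,"z":0,"roll":0}])

```text
time: 1.73
eef_pos: [0.3738, -0.1911, 0.2536]
eef_rot: [[-0.896, -0.443, 0.002], [-0.443, 0.896, 0.002], [-0.002, 0.001, -1.0]]
force: [-0.3, -0.8, 0.3]
grip_width: 0.599
finger_force: 0.0
```

play_rows(plan=[{"x":-0.28,"y":0.29,"z":0,"roll":0},{"x":-0.56,"y":0.58,"z":0,"roll":0},{"x":-0.83,"y":0.87,"z":0,"roll":0},{"x":-0.83,"y":0.87,"z":0,"roll":0}])

```text
time: 2.07
eef_pos: [0.4099, -0.0766, 0.2528]
eef_rot: [[-0.897, -0.442, -0.0], [-0.442, 0.897, 0.002], [-0.0, 0.002, -1.0]]
force: [-0.3, -1.1, -0.9]
grip_width: 0.599
finger_force: 0.0
```

play_rows(plan=[{"x":-0.28,"y":0.29,"z":0,"roll":0},{"x":-0.56,"y":0.58,"z":0,"roll":0},{"x":-0.83,"y":0.87,"z":0,"roll":0},{"x":-0.83,"y":0.87,"z":0,"roll":0}])

```text
time: 2.4
eef_pos: [0.4461, 0.0375, 0.2519]
eef_rot: [[-0.898, -0.441, -0.002], [-0.441, 0.898, 0.001], [0.002, 0.002, -1.0]]
force: [-0.7, -1.4, -0.6]
grip_width: 0.597
finger_force: 0.0
```

play_rows(plan=[{"x":-0.28,"y":0.29,"z":0,"roll":0},{"x":-0.56,"y":0.58,"z":0,"roll":0},{"x":-0.8,"y":0.84,"z":0,"roll":0},{"x":-0.8,"y":0.84,"z":0,"roll":0}])

```text
time: 2.73
eef_pos: [0.4812, 0.1475, 0.2512]
eef_rot: [[-0.898, -0.44, -0.003], [-0.44, 0.898, -0.001], [0.003, 0.001, -1.0]]
force: [0.5, -0.0, -1.0]
grip_width: 0.598
finger_force: 0.0
```

play_rows(plan=[{"roll":-0.158},{"roll":-0.158},{"roll":-0.158},{"roll":-0.158},{"roll":-0.158},{"roll":-0.158},{"roll":-0.158},{"roll":-0.158}])

```text
invalid input at $.plan[0]: expected keys x, y, z, roll
```

play_rows(plan=[{"roll":-0.158},{"roll":-0.158},{"roll":-0.158},{"roll":-0.158},{"roll":-0.158},{"roll":-0.158},{"roll":-0.158},{"roll":-0.158}])

```text
invalid input at $.plan[0]: expected keys x, y, z, roll
```

```bash
python3 - <<'E'
from h import *
qs=["guard","wing_left_grip"]
for n in("side","top"): c=look(n,qs,n+"1")
o=bot.get_obs(); print(o["eef_pos"],np.round(o["eef_rot"],3),o["joints"])
a=cv2.imread("pics/side1.png")[110:310,180:400];b=cv2.imread("pics/top1.png")[130:330,130:350]
cv2.imwrite("pics/c1.png",cv2.resize(np.hstack([a,b]),None,fx=1.8,fy=1.8,interpolation=cv2.INTER_CUBIC))
E
```

```text
side guard 0.62 [ 0.601 -0.065 -0.002] {}
side wing_left_grip 0.6 [0.482 0.148 0.169] {}
top guard 0.88 [ 0.603 -0.065 -0.003] {}
[0.48073556 0.14236886 0.25410226] [[-0.9   -0.436  0.001]
 [-0.436  0.9    0.001]
 [-0.001  0.    -1.   ]] [ 3.95770063e+01 -1.19195310e+01 -2.15693666e+00  7.58773730e-03
 -9.96992593e+01 -1.03746878e+02]
```

View pics/c1.png

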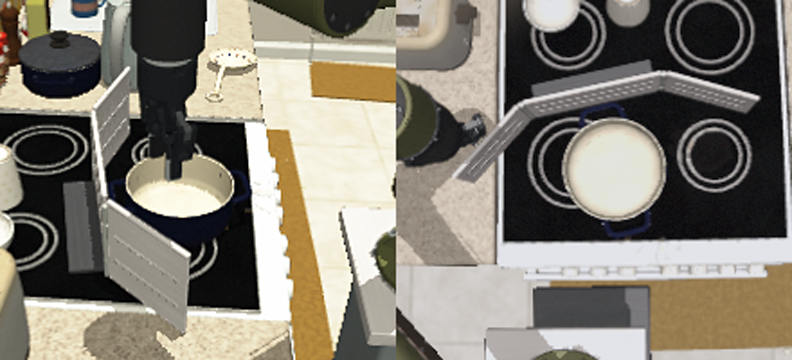

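The gripper hangs above the wing's grip point, and the wing hasn't moved. The next step is the turn.

play_rows(plan=[{"x":0,"y":0,"z":0,"roll":-0.158},{"x":0,"y":0,"z":0,"roll":-0.158},{"x":0,"y":0,"z":0,"roll":-0.158},{"x":0,"y":0,"z":0,"roll":-0.158},{"x":0,"y":0,"z":0,"roll":-0.158},{"x":0,"y":0,"z":0,"roll":-0.158},{"x":0,"y":0,"z":0,"roll":-0.158},{"x":0,"y":0,"z":0,"roll":-0.158}])

```text
time: 3.7
eef_pos: [0.4807, 0.1423, 0.2541]
eef_rot: [[-0.121, -0.993, 0.001], [-0.993, 0.121, 0.001], [-0.001, -0.001, -1.0]]
force: [0.5, 0.6, 0.3]
grip_width: 0.601
finger_force: 0.0
```

play_rows(plan=[{"x":0,"y":0,"z":0,"roll":-0.158},{"x":0,"y":0,"z":0,"roll":-0.158},{"x":0,"y":0,"z":0,"roll":-0.158},{"x":0,"y":0,"z":0,"roll":-0.158},{"x":0,"y":0,"z":0,"roll":-0.158},{"x":0,"y":0,"z":0,"roll":-0.158},{"x":0,"y":0,"z":0,"roll":-0.158},{"x":0,"y":0,"z":0,"roll":-0.158}])

```text
time: 4.37
eef_pos: [0.4807, 0.1423, 0.2541]
eef_rot: [[0.765, -0.644, 0.001], [-0.644, -0.765, 0.001], [0.0, -0.001, -1.0]]
force: [0.1, -0.3, 0.2]
grip_width: 0.601
finger_force: 0.0
```

```bash
python3 - <<'E'
from h import *
c=look("side",["wing_left_grip"],"side2")
o=bot.get_obs(); R=np.array(o["eef_rot"]);p=np.array(o["eef_pos"]); print(p,R.round(3),o["joints"][5])
print("tool shift",R.T@(np.array([.4835,.146,.147])-p))
cv2.imwrite("pics/c2.png",cv2.resize(c["img"][110:310,200:400],None,fx=2.5,fy=2.5,interpolation=cv2.INTER_CUBIC))
E
```

```text
side wing_left_grip 0.61 [0.482 0.145 0.17 ] {}
[0.48069589 0.14238124 0.25403715] [[ 0.762 -0.647  0.001]
 [-0.647 -0.762  0.001]
 [ 0.    -0.001 -1.   ]] 10.073080211707483
tool shift [-0.00022338 -0.00445312  0.10704219]
```

View pics/c2.png

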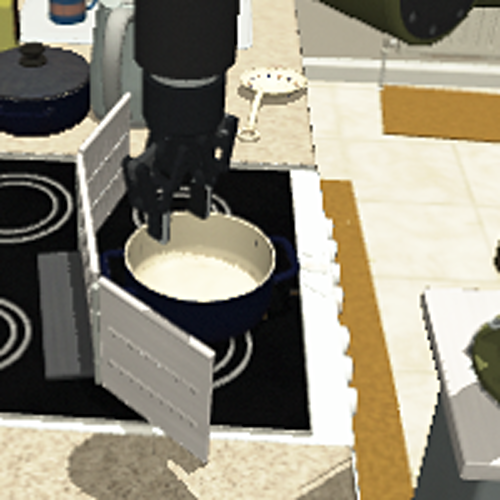

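The open fingers hang above the left wing and point square to it. I'll go down with the fingers either side of the hem.

play_rows(plan=[{"x":0,"y":-0.04,"z":0.3,"roll":0},{"x":0,"y":-0.04,"z":0.6,"roll":0},{"x":0,"y":-0.04,"z":0.8,"roll":0},{"x":0,"y":-0.04,"z":1.0,"roll":0},{"x":0,"y":-0.04,"z":1.0,"roll":0}])

```text
time: 4.88
eef_pos: [0.4813, 0.1452, 0.1492]
eef_rot: [[0.759, -0.651, -0.006], [-0.651, -0.759, -0.002], [-0.003, 0.006, -1.0]]
force: [0.9, 0.7, -1.1]
grip_width: 0.599
finger_force: 0.0
```

play_rows(plan=[{"x":0,"y":0,"z":0.07,"roll":0},{"x":0,"y":0,"z":0.07,"roll":0},{"x":0,"y":0,"z":0.07,"roll":0}])

```text
time: 5.13
eef_pos: [0.4838, 0.1463, 0.1478]
eef_rot: [[0.761, -0.649, 0.002], [-0.649, -0.761, 0.001], [0.001, -0.002, -1.0]]
force: [-0.0, 0.8, -0.8]
grip_width: 0.604
finger_force: 0.0
```

```bash
python3 - <<'E'
from h import *
c=look("side",["wing_left_grip"],"side3")
cv2.imwrite("pics/c3.png",cv2.resize(c["img"][130:310,200:380],None,fx=3,fy=3,interpolation=cv2.INTER_CUBIC))
E
```

```text
side wing_left_grip 0.95 [0.483 0.145 0.17 ] {}
```

View pics/c3.png

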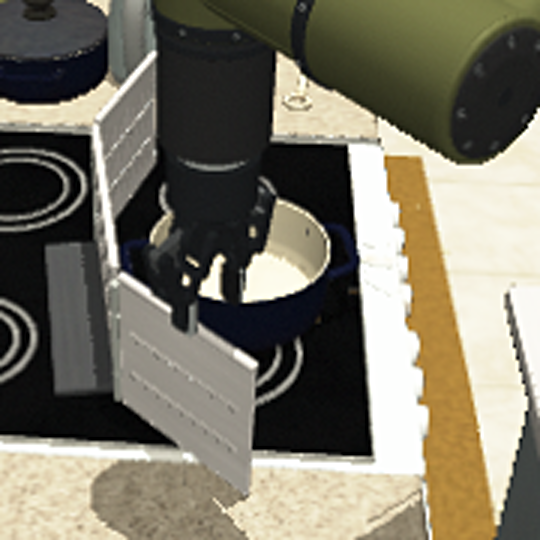

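One finger is on each side of the hem. I'll narrow the cage to about 22 mm, then follow the arc about the hinge.

play_rows(plan=[{"x":0,"y":0,"z":0,"roll":0},{"x":0,"y":0,"z":0,"roll":0},{"x":0,"y":0,"z":0,"roll":0},{"x":0,"y":0,"z":0,"roll":0},{"x":0,"y":0,"z":0,"roll":0}], fingers=-0.48)

```text
time: 5.65
eef_pos: [0.4833, 0.1463, 0.1465]
eef_rot: [[0.762, -0.648, -0.0], [-0.648, -0.762, 0.0], [-0.0, -0.0, -1.0]]
force: [-0.3, 0.4, 0.3]
grip_width: 0.259
finger_force: 0.0
```

play_rows(plan=[{"x":0.002,"y":0.072,"z":0,"roll":-0.0094},{"x":0.008,"y":0.143,"z":0,"roll":-0.0188},{"x":0.019,"y":0.214,"z":0,"roll":-0.0281},{"x":0.034,"y":0.284,"z":0,"roll":-0.0375},{"x":0.052,"y":0.353,"z":0,"roll":-0.0469},{"x":0.075,"y":0.421,"z":0,"roll":-0.0563},{"x":0.102,"y":0.488,"z":0,"roll":-0.0656},{"x":0.133,"y":0.553,"z":0,"roll":-0.075}])

```text
time: 6.32
eef_pos: [0.4574, 0.0953, 0.1466]
eef_rot: [[0.974, -0.228, 0.0], [-0.228, -0.974, 0.0], [-0.0, -0.0, -1.0]]
force: [0.6, 0.1, -1.0]
grip_width: 0.26
finger_force: 0.0
```

```bash
python3 - <<'E'
from h import *
for n in ("side","top"): c=look(n,["wing_left_grip","casserole"],n+"4")
o=bot.get_obs(); print(o["eef_pos"],o["force"],o["grip_width"],o["finger_force"])
E
```

```text
side wing_left_grip 0.8 [0.484 0.149 0.169] {}
side casserole 0.65 [ 0.46  -0.108 -0.003] {}
top casserole 0.62 [ 0.46  -0.101 -0.003] {}
[0.45768618 0.09584838 0.14643731] [0.36469222 0.53579384 0.28794291] 0.2622715109574424 0.0
```

```bash
python3 - <<'E'
import cv2,numpy as np
a=cv2.imread("pics/side4.png")[130:310,200:400];b=cv2.imread("pics/top4.png")[140:320,140:340]
cv2.imwrite("pics/c4.png",cv2.resize(np.hstack([a,b]),None,fx=2,fy=2,interpolation=cv2.INTER_CUBIC))
E
```

```text
(no output)
```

View pics/c4.png

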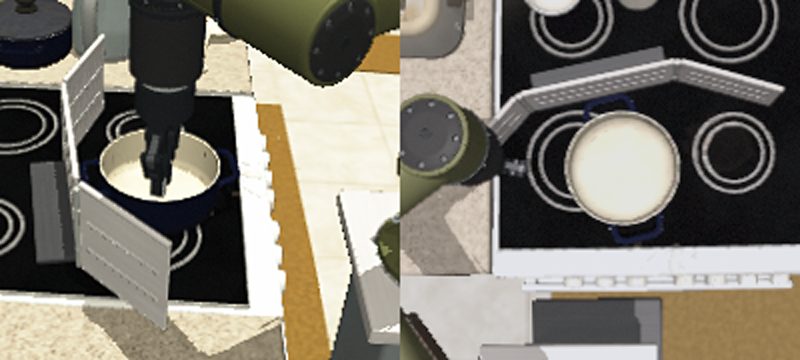

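```bash
cat >> h.py <<'E'
def proj(c,P):
    R=np.array(c["rotation"]);t=-R.T@np.array(c["position"])
    return cv2.projectPoints(np.array([P],float),cv2.Rodrigues(R.T)[0],t,np.array(c["camera_matrix"],float),np.array([c["k1"],0,0,0,0]))[0][0,0].round(1)
E
python3 - <<'E'
from h import *
c=bot.get_image("side"); 
print("tcp now",proj(c,[.4577,.0958,.1464]))
n=np.array([.649,.761,0]);t=np.array([.4838,.1463,.1478])
for z in(.148,.158,.168):print("outer pad, inner pad",z,proj(c,t+n*.03+[0,0,z-.1478]),proj(c,t-n*.03+[0,0,z-.1478]))
H=np.array([.577,.067,.17]);d=np.array([-.764,.645,0])
for r in(0,.12,.18):print("wing top",r,proj(c,H+d*r),"bottom",proj(c,H+d*r-[0,0,.166]))
ct=bot.get_image("top")
print("top tcp",proj(ct,[.4577,.0958,.1464]),[proj(ct,H+d*r) for r in(0,.18)])
K=[cv2.resize(cv2.imread(f"pics/side{i}.png")[170:280,220:320],None,fx=4,fy=4,interpolation=cv2.INTER_CUBIC) for i in(3,4)]
cv2.imwrite("pics/c5.png",np.hstack(K))
E
```

```text
tcp now [279.  234.3]
outer pad, inner pad 0.148 [260.7 251. ] [276.2 240.3]
outer pad, inner pad 0.158 [260.8 248.2] [276.4 237.5]
outer pad, inner pad 0.168 [260.8 245.3] [276.5 234.7]
wing top 0 [237.  218.9] bottom [238.4 261.9]
wing top 0.12 [268.2 238.8] bottom [267.  282.6]
wing top 0.18 [285.4 249.7] bottom [282.7 293.8]
top tcp [189.6 223.3] [array([197.5, 186.3]), array([161.7, 228.6])]
```

View pics/c5.png

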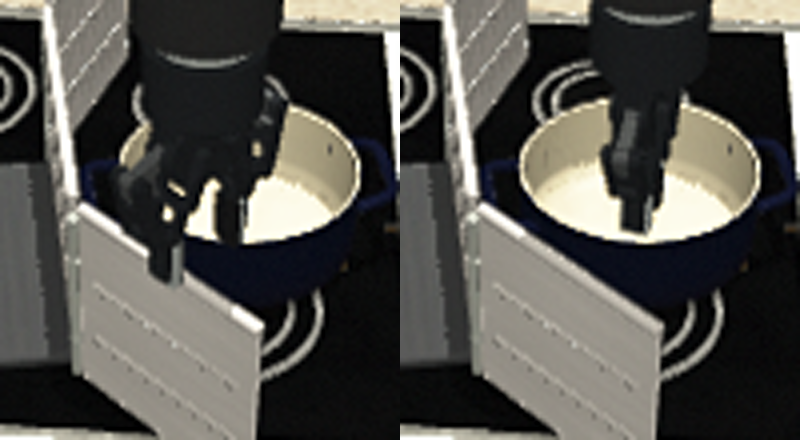

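The picture shows the fingertips about 20–30 mm higher than the reported TCP, so they passed over the hem and the wing has not moved. I'll go back up, reverse the arc, and come down about 35 mm deeper.

play_rows(plan=[{"x":0,"y":0,"z":-0.3,"roll":0},{"x":0,"y":0,"z":-0.5,"roll":0},{"x":0.03,"y":-0.28,"z":-0.5,"roll":0.0188},{"x":0.133,"y":-0.553,"z":-0.5,"roll":0.0375},{"x":0.133,"y":-0.553,"z":-0.5,"roll":0.056},{"x":0.133,"y":-0.553,"z":-0.5,"roll":0.075},{"x":0.133,"y":-0.553,"z":-0.5,"roll":0.075},{"x":0.133,"y":-0.553,"z":-0.5,"roll":0.075}], fingers=0.3)

```text
time: 7.38
eef_pos: [0.4833, 0.1465, 0.1963]
eef_rot: [[0.764, -0.645, -0.0], [-0.645, -0.764, -0.0], [-0.0, 0.0, -1.0]]
force: [0.2, 0.2, -0.2]
grip_width: 0.651
finger_force: 0.0
```

play_rows(plan=[{"x":0,"y":0,"z":0.2,"roll":0},{"x":0,"y":0,"z":0.4,"roll":0},{"x":0,"y":0,"z":0.6,"roll":0},{"x":0,"y":0,"z":0.75,"roll":0},{"x":0,"y":0,"z":0.85,"roll":0},{"x":0,"y":0,"z":0.85,"roll":0}])

```text
time: 7.88
eef_pos: [0.4822, 0.1457, 0.1093]
eef_rot: [[0.763, -0.646, -0.003], [-0.646, -0.763, -0.001], [-0.001, 0.003, -1.0]]
force: [0.3, 0.3, -0.6]
grip_width: 0.652
finger_force: 0.0
```

```bash
python3 - <<'E'
from h import *
c=look("side",["wing_left_grip"],"side6")
o=bot.get_obs(); print(o["eef_pos"],o["force"],o["grip_width"])
cv2.imwrite("pics/c6.png",cv2.resize(c["img"][160:280,210:330],None,fx=4,fy=4,interpolation=cv2.INTER_CUBIC))
E
```

```text
side wing_left_grip 0.81 [0.481 0.145 0.169] {}
[0.48359019 0.14618066 0.11223087] [0.62183508 0.58231629 0.887624  ] 0.6512623576110345
```

View pics/c6.png

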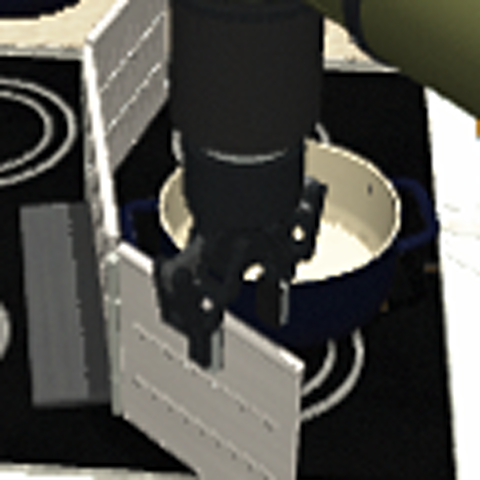

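The outer finger now overlaps the wing's face well below the hem, around crop (208,365), and the inner finger is behind it. I'll narrow the cage and swing the first half.

play_rows(plan=[{"x":0,"y":0,"z":0,"roll":0},{"x":0,"y":0,"z":0,"roll":0},{"x":0,"y":0,"z":0,"roll":0},{"x":0,"y":0,"z":0,"roll":0},{"x":0,"y":0,"z":0,"roll":0}], fingers=-0.48)

```text
time: 8.4
eef_pos: [0.4834, 0.1464, 0.1118]
eef_rot: [[0.762, -0.647, 0.0], [-0.647, -0.762, 0.0], [0.0, -0.001, -1.0]]
force: [0.5, 0.9, -0.2]
grip_width: 0.261
finger_force: 0.0
```

play_rows(plan=[{"x":0.002,"y":0.072,"z":0,"roll":-0.0094},{"x":0.008,"y":0.143,"z":0,"roll":-0.0188},{"x":0.019,"y":0.214,"z":0,"roll":-0.0281},{"x":0.034,"y":0.284,"z":0,"roll":-0.0375},{"x":0.052,"y":0.353,"z":0,"roll":-0.0469},{"x":0.075,"y":0.421,"z":0,"roll":-0.0563},{"x":0.102,"y":0.488,"z":0,"roll":-0.0656},{"x":0.133,"y":0.553,"z":0,"roll":-0.075}])

```text
time: 9.07
eef_pos: [0.4574, 0.096, 0.1115]
eef_rot: [[0.974, -0.227, -0.0], [-0.227, -0.974, 0.002], [-0.0, -0.001, -1.0]]
force: [-0.0, 3.3, 0.2]
grip_width: 0.261
finger_force: 1.1
```

```bash
python3 - <<'E'
from h import *
for n in ("side","top"): c=look(n,["wing_left_grip","wing_right_grip","casserole"],n+"7")
o=bot.get_obs(); print(o["eef_pos"],o["force"],o["grip_width"],o["finger_force"])
E
```

```text
side wing_left_grip 0.85 [0.456 0.103 0.169] {}
side wing_right_grip 0.97 [ 0.594 -0.317  0.166] {}
side casserole 0.58 [ 0.458 -0.108 -0.003] {}
top wing_left_grip 0.83 [0.459 0.098 0.169] {}
top wing_right_grip 0.6 [ 0.593 -0.312  0.166] {}
top casserole 0.79 [ 0.463 -0.104 -0.004] {}
[0.4577402  0.09570098 0.1114583 ] [-0.66693595  0.62861377  0.87337221] 0.26184581669609897 0.0
```

The wing is following the fingers. Now the second half.

play_rows(plan=[{"x":0.002,"y":0.072,"z":0,"roll":-0.0094},{"x":0.008,"y":0.143,"z":0,"roll":-0.0188},{"x":0.019,"y":0.214,"z":0,"roll":-0.0281},{"x":0.034,"y":0.284,"z":0,"roll":-0.0375},{"x":0.052,"y":0.353,"z":0,"roll":-0.0469},{"x":0.075,"y":0.421,"z":0,"roll":-0.0563},{"x":0.102,"y":0.488,"z":0,"roll":-0.0656},{"x":0.133,"y":0.553,"z":0,"roll":-0.075}])

```text
time: 10.13
eef_pos: [0.4575, 0.039, 0.1112]
eef_rot: [[0.971, 0.239, -0.001], [0.239, -0.971, 0.001], [-0.001, -0.001, -1.0]]
force: [-1.9, 2.8, -0.6]
grip_width: 0.255
finger_force: 1.1
```

```bash
cat >> h.py <<'E'
def wing():
    y=np.array([-.195,.981]); G=np.array([.603,-.065])
    for n in("side","top"):
        c=look(n,["wing_right_grip","casserole"])
        for d in bot.tip_of(n,"wing_left_grip")[:1]:
            p=w(c,d["position"]); v=p[:2]-G-y*.135
            print(n,round(d["score"],2),p.round(3),"r",np.hypot(*v).round(3),"deg",np.degrees(np.arctan2(-v@[.981,.195],v@y)).round(1))
    return c
E
python3 - <<'E'
from h import *
wing();o=bot.get_obs(); print(o["eef_pos"],o["force"],o["grip_width"],o["finger_force"])
E
```

```text
side wing_right_grip 0.79 [ 0.596 -0.316  0.165] {}
side casserole 0.85 [ 0.461 -0.107 -0.002] {}
side 0.71 [0.459 0.047 0.168] r 0.119 deg 88.8
top wing_right_grip 0.69 [ 0.596 -0.313  0.167] {}
top casserole 0.6 [ 0.457 -0.103 -0.004] {}
top 0.48 [0.455 0.041 0.17 ] r 0.124 deg 90.9
[0.45784155 0.03895345 0.11151114] [-1.49137034  0.64663913  0.13883221] 0.25620651724311083 0.0
```

The wing stands at about 90°. I'll open the fingers, lift, and back away.

play_rows(plan=[{"x":0,"y":0,"z":0,"roll":0},{"x":0,"y":0,"z":0,"roll":0},{"x":0,"y":0,"z":0,"roll":0},{"x":0,"y":0,"z":0,"roll":0},{"x":0,"y":0,"z":-0.25,"roll":0},{"x":0,"y":0,"z":-0.5,"roll":0},{"x":0,"y":0,"z":-0.75,"roll":0},{"x":0,"y":0,"z":-1,"roll":0}], fingers=0.1)

```text
time: 11.2
eef_pos: [0.4577, 0.0385, 0.2127]
eef_rot: [[0.972, 0.236, 0.0], [0.236, -0.972, -0.0], [-0.0, 0.0, -1.0]]
force: [0.4, -0.1, -0.1]
grip_width: 0.548
finger_force: 0.0
```

play_rows(plan=[{"x":0,"y":0,"z":-0.2,"roll":0},{"x":0,"y":0,"z":-0.5,"roll":0},{"x":0,"y":0,"z":-0.8,"roll":0},{"x":0,"y":0,"z":-0.8,"roll":0}])

```text
time: 11.53
eef_pos: [0.4593, 0.0382, 0.2979]
eef_rot: [[0.972, 0.235, 0.009], [0.235, -0.972, 0.002], [0.009, 0.0, -1.0]]
force: [0.3, -1.0, 1.0]
grip_width: 0.548
finger_force: 0.0
```

```bash
python3 - <<'E'
from h import *
c=wing();o=bot.get_obs(); print(o["time"],o["eef_pos"],o["force"])
s=bot.get_image("side"); cv2.imwrite("pics/c8.png",np.hstack([cv2.resize(i[y:y+180,x:x+190],None,fx=2.1,fy=2.1,interpolation=cv2.INTER_CUBIC) for i,y,x in((c["img"],130,150),(s["img"],130,200))]))
E
```

```text
side wing_right_grip 0.61 [ 0.592 -0.314  0.164] {}
side casserole 0.76 [ 0.462 -0.104 -0.004] {}
side 0.78 [0.454 0.045 0.168] r 0.125 deg 89.0
top wing_right_grip 0.61 [ 0.594 -0.312  0.17 ] {}
top casserole 0.8 [ 0.46  -0.104 -0.005] {}
top 0.7 [0.457 0.044 0.168] r 0.122 deg 89.8
11.9333 [0.4575744  0.0385631  0.29061931] [-0.51284089 -0.22484925 -0.11452785]
```

View pics/c8.png

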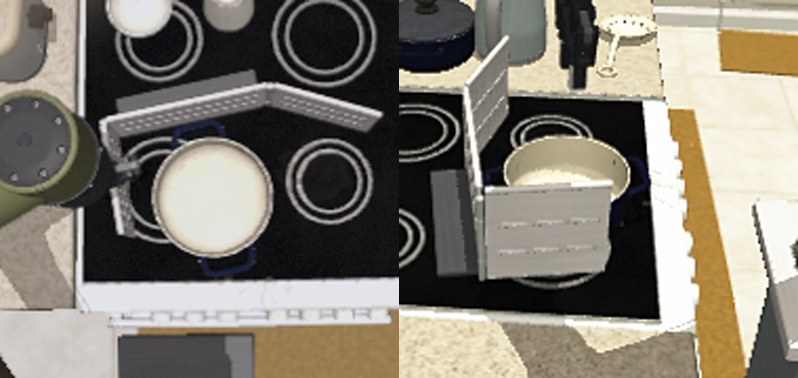

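The wing looks square and nothing else has moved. I'll check the angle once more, numerically, from the hem edges in the top view.

```bash
python3 - <<'E'
from h import *
c=bot.get_image("top"); g=cv2.cvtColor(c["img"],cv2.COLOR_BGR2GRAY).astype(float)
def cross(p,th=150):
    i=np.argmax(p>th)
    return i-(p[i]-th)/(p[i]-p[i-1]) if i>0 and p[i]>th else None
W=[(200-8+cross(g[r,192:214]),r) for r in list(range(192,202))+list(range(222,240)) if cross(g[r,192:214])]
P=[(u,165+cross(g[165:200,u])) for u in range(206,274) if cross(g[165:200,u])]
def fit(L):
    q=np.array([ray(c,p,.17)[:2] for p in L]); 
    for _ in range(3):
        vx,vy,x,y=cv2.fitLine(q.astype(np.float32),cv2.DIST_HUBER,0,.001,.001).ravel(); r=np.abs((q-[x,y])@[-vy,vx]); q=q[r<max(.004,2*np.median(r))]
    return np.array([vx,vy]),len(q),r.std()
a,n,s=fit(W);b,m,t=fit(P);print(W[::3],P[::8]);print(a,n,s,b,m,t)
print("angle between",np.degrees(np.arccos(abs(a@b))), "panel yaw",np.degrees(np.arctan2(abs(b[0]),abs(b[1]))))
E
```

```text
[(np.float64(197.85454545454544), 192), (np.float64(198.83050847457628), 195), (np.float64(199.6818181818182), 198), (np.float64(203.5952380952381), 222), (np.float64(203.04347826086956), 225), (np.float64(203.79090909090908), 228), (np.float64(204.08333333333334), 231), (np.float64(204.8), 234), (np.float64(205.08333333333334), 237)] [(206, np.float64(183.70642201834863)), (214, np.float64(182.11111111111111)), (223, np.float64(180.16470588235293)), (231, np.float64(165.95454545454547)), (240, np.float64(176.44144144144144)), (248, np.float64(174.5)), (256, np.float64(172.93333333333334)), (264, np.float64(171.36893203883494)), (272, np.float64(169.58778625954199))]
[0.98807526 0.15397158] 25 0.0006589368085026385 [ 0.19740142 -0.9803227 ] 54 0.00022463620017983108
angle between 87.47211 panel yaw 11.385043
```

The hem edges give 87.5°, within the 10° tolerance, and the arm is clear of everything. I'm handing the job in.

```bash
python3 -c "
from workcell import bot
print(bot.sign_off())"
```

```text
the job is handed in; nothing more can be done
None
```

The left wing, on the toaster's side, now stands at about 88° to the back panel and has been let go; the right wing and the casserole did not measurably move, and the job is handed in (no verdict came back).

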